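# Close the vacuum pot and pump it down

### The job

Close the steel pot of the vacuum station with the lid that fits it, pressing the lid down past the rubber sealing pads until its flange sits level and fully home on the rim all round. Then pump the pot down: press the pump's spring pedal right to its stop and hold it there for a good second, let it come all the way up, and do this a second time, leaving the pedal up and the lid on. Press firmly but never ram the lid or the pedal, and leave everything else on the bench where it is.

Things in the scene. Friction and masses are not known exactly. Their poses are not given: they have to be found in the camera images.
- station: vacuum station bolted to the bench: grey base plate 200 mm (its x) by 330 mm (its y), 12 mm thick, carrying the steel pot at its -y end, the pedal pump at its +y end and a small gauge (85 mm high) between. Origin: centre of the plate's underside on the bench; x points from the pedal's free end to its hinge, z up. It does not move
- pot_rim (a point): centre of the pot's mouth at rim height, at (15, -88, 87) mm in the station's frame. Pot: 100 mm outside, 92 mm inside, fixed. Six rounded sprung rubber pads stand evenly round the inside, centred 10 mm below the rim, leaving an 81 mm free circle; the lid's plug must push them outward (roughly 10 to 20 N on the lid), then slides until its flange meets the rim
- lid: loose lid that fits the pot, steel, 160 g. From below: plug 85 mm in diameter, 22 mm long, its lower 8 mm tapering to 73 mm; flange 104 mm in diameter from 22 to 30 mm up; upright black knob 26 mm in diameter, 30 mm tall. Origin: centre of the plug's underside, z up; starts plug down on the bench. Laid on the pot it stands about 9 mm proud on the pads until pressed
- lid_seat (a point): centre of the underside of the lid's flange, 22 mm above the lid's origin; at the pot's rim centre when seated
- lid_knob (a point): centre of the top of the lid's knob, 60 mm above the lid's origin
- pedal (a joint): angle of the pump pedal in rad: 0 = up (its own spring holds it there), 0.32 = down on its stop. Needs about 8 N at its pad to start moving and 14 N at the stop
- pedal_pad (a point): point to press, on the pedal's ribbed tread, mid-width, 118 mm from the hinge, 22 mm from the free end; moves with the pedal. Pedal: plate 140 by 62 mm, hinge at (72, 88, 47) mm in the station's frame, free end toward the station's -x. Up, it slopes 0.34 rad, pad 98 mm above the bench; on its stop it is almost level, pad at 61 mm
- small_lid: bystander: lid of the same make for another pot, too small (flange 78 mm, plug 59 mm, knob the same 26 mm by 30 mm). Origin: centre of its underside
- blue_cap_bottle: bystander: glass bottle 70 mm in diameter, 150 mm tall, origin at its foot
- brown_jar: bystander: amber glass jar 64 mm in diameter, 85 mm tall, origin at its foot
- beaker: bystander: glass beaker 68 mm in diameter, 85 mm tall, origin at its foot
- vial: bystander: clear vial with orange cap, 28 mm in diameter, 55 mm tall, origin at its foot
- spoon: bystander: steel sampling spoon 170 mm long lying on the bench, origin under its middle
There are look-alikes about, which are no part of the job. What is shaped like the lid but orange or turquoise is not meant.

How it is judged:
On the way, in this order (a step that is already met when the one before it is completed fails the run):
1. the lid is pressed home on the pot: flange within 2 mm of the rim, centred within 5 mm, level within 0.03 rad, pedal up (z of lid_seat in the frame of pot_rim between -0.002 and 0.002 m and horizontal distance between lid_seat and pot_rim below 0.005 m and angle between lid's own z axis and vertical below 0.03 rad and value of joint pedal below 0.03 rad), for 0.2 s.
2. the pedal is held on its stop (above 0.30 rad) for 0.7 s with the lid home (z of lid_seat in the frame of pot_rim between -0.002 and 0.002 m and horizontal distance between lid_seat and pot_rim below 0.005 m and angle between lid's own z axis and vertical below 0.03 rad and value of joint pedal above 0.3 rad), for 0.7 s.
3. the pedal has come all the way up (below 0.03 rad) (value of joint pedal below 0.03 rad), for 0.1 s.
4. the pedal is held on its stop (above 0.30 rad) for 0.7 s a second time with the lid home (all of step 2), for 0.7 s.
At the end, for the whole second after the job is handed in: the lid is at rest on the pot, its flange within 2 mm of the rim, centred within 5 mm and level within 0.03 rad, and the pedal is up again (below 0.03 rad) (all of step 1 and linear speed of lid below 0.01 m/s); the robot touches nothing.
It fails at once if the lid is rammed onto the pot (over 90 N) (contact force between lid and station above 90 N).
It fails at once if the fingers ram the pedal or the station (over 60 N) (contact force between the fingers and station above 60 N).
It fails at once if a bystander (small lid, bottle, jar, beaker, vial, spoon) is moved by more than 30 mm (distance of any of small_lid, blue_cap_bottle, brown_jar, beaker, vial, spoon from where it was at the start of the episode above 0.03 m).
It fails at once if a standing bottle, jar, beaker or vial is tipped over (angle between any of blue_cap_bottle, brown_jar, beaker, vial's own z axis and vertical above 0.4 rad).
It also fails if it takes over 61 s, if anything falls off the work surface, if the arm or the gripper's body presses on something with over 40 N, if the wrist force passes 120 N, or if a joint passes its speed limit or range.

### The arm

A 6-joint arm with a two-finger parallel gripper is mounted at the origin on the work surface. World frame = base frame: x ahead of the robot, y to its left, z up, the work surface at z = 0. Lengths are in m, angles in rad, forces in N, time in s.
With the tool pointing down it reaches from about 0.35 to 0.85 m from the base axis. Payload 8.1 kg.
Tool frame: the origin (TCP) lies midway between the tips of the shut fingers; the grasp point (between the pads) lies 19 mm behind it; z points along the fingers, y is the line along which they close (so a half turn about z gives the same grasp; the last joint's range is limited). The gripper opens to 85 mm and grips with 20 to 120 N. Pads are 22 mm wide; open, the fingers measure 114 mm over their backs; the gripper's body (76 mm by 85 mm) begins 54 mm behind the grasp point. The pads swing forward as they close: fully open they stand 13 mm farther back than shut.
Start: joints at [-1.227, 0.13, 1.488, -0, 1.523, -0.085], TCP at [0.249, -0.546, 0.231] pointing down, gripper open.
Joint ranges: [-2.96, 2.96], [-0.89, 2.26], [0.02, 2.5], [-1.34, 4.48], [0, 2.73], [-2.66, 2.66]. Speed limits (rad/s): [2.39, 2.39, 2.79, 3.14, 3.14, 3.14].

### API

Orientations are given as a unit quaternion [x, y, z, w].
In Python, from cell import env gives the robot as it stands.
- The arm moves only by the tool carry_out, never from a script. Its arguments are lists of equal length, an entry for each row: "translation": the shift along the tool's x, y, z as a fraction of full scale, a list of three; "angular": the turn, a rotation vector about the tool's x, y, z as a fraction of full scale, a list of three; "claw": the closure, from -1 (fully open) to 1 (shut). In form: {"translation": [[dx, dy, dz], ...], "angular": [[rx, ry, rz], ...], "claw": [claw, ...]}. A call has exactly 8 rows; each row shifts and turns the commanded pose from where the row before left it, along the tool's axes as they then stand; what a row does not reach is not made up. Full scale, the value 1, is 5 cm for a shift and 90 degrees for a turn. A row lasts 1/12 s, in which the tool goes at most 41.7 mm and 7.16 degrees, less where a joint would pass 70% of its speed; a pose out of reach is approached as far as the arm can. A call with a number of a shift or a turn outside -1 to 1 is refused whole. A call with a gripper value outside its range is refused whole. The fingers move at their own pace and stop on an object; "force" is the grip in N (left out, the last holds). Time passes only in rows, so rows that do not move let the fingers close, or fill a call up. It gives the time, the measured TCP pose, the force, the opening and the grip force at its end, in the units of the state.
- env.get_obs(): the state, without advancing time (a new reading comes with each control period).
- env.capture(name): name is "scene" or "side" or "wrist"; returns a dict with "img" (400x640x3 uint8, red, green, blue), "range_z" (400x640 float32, m along the optical axis (not along the pixel's ray), 0 where there is no reading), "fx", "fy", "cx", "cy" (pixels), "R" (3x3) and "t" (3): a world point X has camera coordinates R X + t. Camera axes: x right, y down, z forward; pixel columns grow to the right and rows downward; lengths in m; the calibration is good to about 2 mm. A picture is of the moment at which its call begins.
- env.finish_job(): hands the job in; it is judged then, once.
Trained networks look in a picture, given as the dict that the camera call returned (one of the last four; its "shot" number tells which), for a name from the list of things; names that differ only in an ending like _2 or _b are one class to them, and where a whole thing is asked for, a point or a joint stands for the part that bears it (a point fixed in the world has none). Each returns a list of dicts, best first, with "confidence" (0 to 1); they miss things now and then, are a little off and sometimes report something else, mostly with a low value. They report only what shows in the picture. A call takes as long as a camera call. They do not tell look-alikes from the thing itself.
- env.masks_of(target, picture): "pixels" (400x640 bool, what is visible of it) and "box" ([centre column, centre row, width, height] in pixels, round what is visible of it).
- env.mark_of(target, picture): "pixel" ([column, row] in pixels: a listed point, or the origin of a listed thing).
The state is a dict: "time_s": time; "joints": joint angles; "joint_vel": joint speeds; "joint_efforts": joint torques, N m; "tcp_pos": TCP position; "tcp_rot": TCP orientation; "force": force on the tool from outside, world axes, zero at the start; "moment": the same for the moment, N m; "gripper_width": finger opening in m; "grip_force": force on a finger pad.
Only numpy, scipy, OpenCV 4.12 (cv2) and the standard library are available. Lean on these libraries where they do the work, as an engineer would, in place of code of your own. Each camera call takes 0.05 s, during which the arm holds its last target. There are 200 camera calls.

## Working session

There is one attempt and no reset: what is moved stays moved. The work goes in short steps, Python scripts to look and compute and a tool call to move; the robot and the scene stay as the last step left them, time stands still between calls to the robot, and variables do not carry over. Pictures are saved under pics/ and viewed, at most 10 in all, crops included, and the job is handed in when it is done.

Besides the shell and the picture viewer there is one more tool, called after "Request:" by a JSON object that holds its "name" and its "arguments", one argument or row to a line. carry_out: Moves the arm, as the interface text tells. Its arguments: {"type":"object","properties":{"translation":{"type":"array"},"angular":{"type":"array"},"claw":{"type":"array"},"force":{"type":"number"}},"required":["translation","angular","claw"]}

```bash
mkdir -p pics; ls; python3 - <<'E'
from cell import env
import cv2,numpy as np
o=env.get_obs(); print({k:np.round(v,3).tolist() for k,v in o.items()})
ims=[]
for n in("scene","side"):
    p=env.capture(n); ims.append(p["img"])
    cv2.imwrite(f"pics/{n}.png",p["img"][:,:,::-1])
    def P(u,v,h=None):
        z=np.median(p["range_z"][max(0,int(v)-1):int(v)+2,max(0,int(u)-1):int(u)+2])
        c=np.array([(u-p["cx"])/p["fx"]*z,(v-p["cy"])/p["fy"]*z,z]); return np.round(p["R"].T@(c-p["t"]),4)
    print(n,"cam",-p["R"].T@p["t"])
    for t in("pot_rim","lid_knob","lid_seat","lid","small_lid","pedal_pad","station","blue_cap_bottle","brown_jar","beaker","vial","spoon"):
        for m in env.mark_of(t,p)[:3]: print(t,np.round(m["pixel"],1),round(m["confidence"],2),P(*m["pixel"]))
E
```

```text
pics
{'time_s': 0.0, 'joints': [-1.227, 0.131, 1.489, 0.0, 1.523, -0.085], 'joint_vel': [-0.0, 0.0, 0.001, 0.0, -0.001, 0.0], 'joint_efforts': [-0.0, -56.941, -50.055, 0.0, 0.015, 0.0], 'tcp_pos': [0.249, -0.545, 0.23], 'tcp_rot': [0.977, 0.213, -0.0, -0.001], 'force': [0.63, 0.404, 0.058], 'moment': [-0.023, 0.007, -0.032], 'grip_force': 0.0, 'gripper_width': 0.085}
scene cam [1.03648868 0.91865133 0.92231304]
pot_rim [305.8 172.8] 0.92 [ 0.5116 -0.1254  0.0604]
lid_knob [473.  265.8] 0.96 [0.3027 0.4146 0.0599]
lid_knob [437.  227.7] 0.91 [0.2948 0.2612 0.0597]
lid_knob [402.  261.3] 0.62 [0.4568 0.3217 0.0591]
lid_seat [471.6 273.4] 0.71 [0.3063 0.4208 0.039 ]
lid_seat [432.  236.6] 0.67 [0.31   0.2655 0.0353]
lid [398.5 276.5] 0.83 [0.4767 0.3412 0.0306]
lid [429.3 241.1] 0.64 [0.3236 0.2724 0.0297]
lid [469.5 281.1] 0.59 [0.3217 0.4332 0.0301]
small_lid [300.9 153.8] 0.63 [ 0.4536 -0.2811  0.0214]
small_lid [365.  304.4] 0.52 [0.5865 0.3602 0.0016]
pedal_pad [333.9 206.3] 0.97 [0.533  0.0944 0.0976]
pedal_pad [316.3 213.5] 0.24 [0.5831 0.085  0.0824]
station [317.4 214.4] 0.57 [
[... 809 characters left out ...]
] 0.93 [0.2996 0.2859 0.0286]
lid [322.3 293.1] 0.89 [0.4552 0.3469 0.0286]
lid [376.7 334.4] 0.78 [0.2969 0.429  0.0298]
small_lid [370.9 164.5] 0.78 [ 0.4311 -0.2888  0.0125]
small_lid [324.1 289.7] 0.64 [0.4528 0.3373 0.0316]
pedal_pad [315.7 207.6] 0.69 [0.5446 0.0913 0.0921]
station [324.5 211.1] 0.66 [0.5126 0.106  0.098 ]
blue_cap_bottle [250.7 269.2] 0.69 [0.6655 0.332  0.0429]
blue_cap_bottle [246.6 214.2] 0.37 [0.7725 0.117  0.0333]
brown_jar [324.9 152.6] 0.58 [ 0.6242 -0.3233  0.0128]
brown_jar [324.6 278.3] 0.31 [0.4559 0.3201 0.0577]
beaker [246.6 216.6] 0.62 [0.7737 0.1177 0.0229]
vial [381.7 180. ] 0.61 [ 0.3766 -0.2051  0.0102]
spoon [276.1 288.5] 0.84 [0.5884 0.3468 0.0016]
```

```bash
python3 - <<'E'
import cv2
a=cv2.imread("pics/scene.png")[110:360,200:540];cv2.imwrite("pics/a.png",cv2.resize(a,None,fx=2.3,fy=2.3,interpolation=3))
a=cv2.imread("pics/side.png")[110:370,200:460];cv2.imwrite("pics/b.png",cv2.resize(a,None,fx=2.3,fy=2.3,interpolation=3))
E
```

```text
(no output)
```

View pics/a.png

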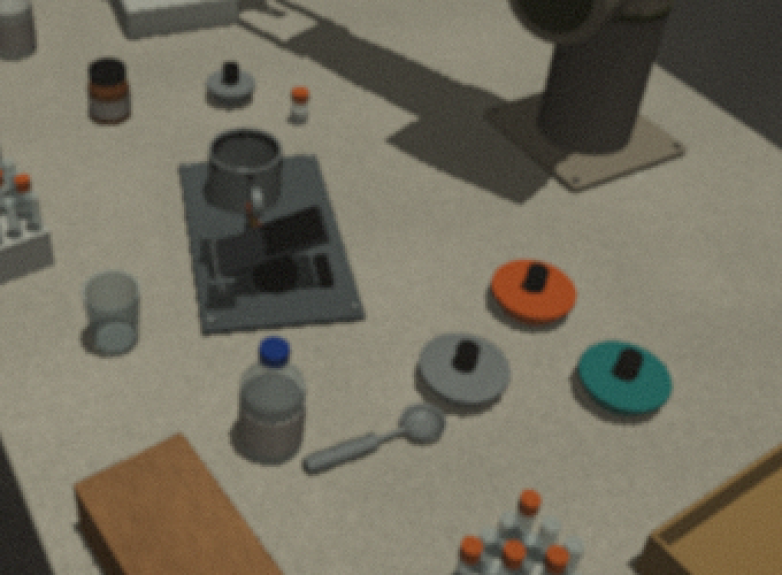

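View pics/b.png

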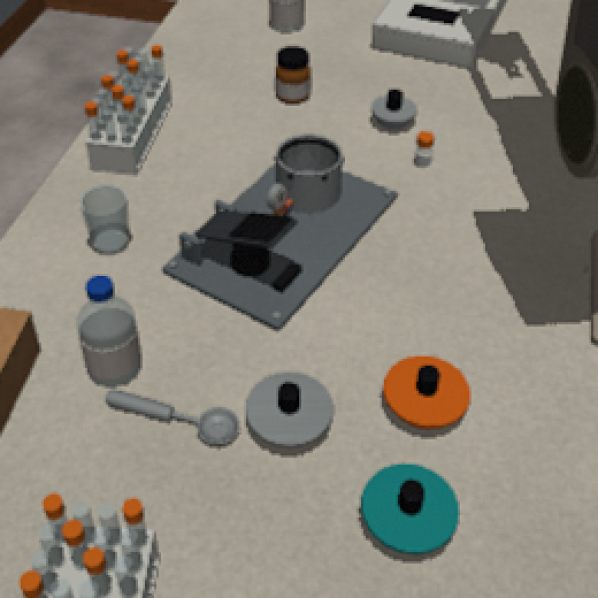

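The scene crop shows the grey lid near image pixel (402,265), with the orange (433,232) and turquoise (472,270) decoys behind it. The pot is at (305,175), the pedal at (325,210) and the small lid at (300,148). The side view agrees.

```bash
cat > h.py <<'E'
import numpy as np,cv2
from cell import env
from scipy.optimize import least_squares
from scipy.spatial.transform import Rotation as Ro
def cloud(p):
    v,u=np.mgrid[:400,:640]; z=p["range_z"]
    c=np.stack([(u-p["cx"])/p["fx"]*z,(v-p["cy"])/p["fy"]*z,z],-1)
    X=(c-p["t"])@p["R"]; X[z<=0]=np.nan; return X
def sel(X,x,y,r,z0,z1):
    return X[(np.hypot(X[...,0]-x,X[...,1]-y)<r)&(X[...,2]>z0)&(X[...,2]<z1)]
def ray(p,uv):
    d=p["R"].T@np.array([(uv[0]-p["cx"])/p["fx"],(uv[1]-p["cy"])/p["fy"],1]); return -p["R"].T@p["t"],d/np.linalg.norm(d)
def tri(rs):
    A=sum(np.eye(3)-np.outer(d,d) for _,d in rs); b=sum((np.eye(3)-np.outer(d,d))@o for o,d in rs); return np.linalg.solve(A,b)
def goto(pos,yaw):
    "remaining shift in tool axes (units of 5cm) and turn (units of 90deg); yaw = world angle of tool y axis, mod pi"
    o=env.get_obs(); R=Ro.from_quat(o["tcp_rot"])
    y=np.array([np.cos(yaw),np.sin(yaw),0]); best=None
    for s in(1,-1):
        T=Ro.from_matrix(np.stack([np.cross(s*y,[0,0,-1]),s*y,[0,0,-1]],1))
        rv=(R.inv()*T).as_rotvec()
        if best is None or np.linalg.norm(rv)<np.linalg.norm(best): best=rv
    print("t",o["time_s"],"tcp",np.round(o["tcp_pos"],4),"yawY",np.round(np.arctan2(*R.as_matrix()[1::-1,1]),3),"F",np.round(o["force"],1),"j6",np.round(o["joints"],2))
    d=np.array(pos)-o["tcp_pos"]
    print("shift now-axes",np.round(R.inv().apply(d)/.05,3),"rot",np.round(best/(np.pi/2),4), "shift after-rot axes",np.round((R*Ro.from_rotvec(best)).inv().apply(d)/.05,3))
E
python3 - <<'E'
from h import *
P={n:env.capture(n) for n in("scene","side")}
for n,p in P.items():
    X=cloud(p)
    k=sel(X,.457,.325,.03,.05,.07); print(n,"knobtop",len(k),np.mean(k,0),np.median(k[:,2]))
    f=sel(X,.457,.325,.075,.02,.038)
    H=cv2.minEnclosingCircle(f[:,:2].astype(np.float32)); print("flange",len(f),H,np.median(f[:,2]))
    r=sel(X,.52,-.1,.12,.079,.095); print("rim z-band",len(r),r.mean(0))
    r=sel(X,*np.median(r,0)[:2],.08,.080,.095)
    s=least_squares(lambda q:np.hypot(r[:,0]-q[0],r[:,1]-q[1])-q[2],[.52,-.1,.048],loss="soft_l1",f_scale=.003); print("circle",s.x,np.median(r[:,2]),np.percentile(r[:,2],95))
    b=sel(X,.55,0,.24,.006,.018); print("plate",len(b),cv2.minAreaRect(b[:,:2].astype(np.float32)),np.median(b[:,2]))
for t in("pot_rim","pedal_pad","lid_knob","lid"):
    rs=[]
    for p in P.values():
        for m in env.mark_of(t,p)[:4]:
            o,d=ray(p,m["pixel"]); h={"pot_rim":.087,"pedal_pad":.098,"lid_knob":.06,"lid":0}[t]; w=o+d*(h-o[2])/d[2]
            print(t,round(m["confidence"],2),np.round(w,4))
            if t[:3]!="lid" or np.hypot(w[0]-.457,w[1]-.325)<.05: rs.append((o,d)); 
            if t[:3]!="lid": break
    print("tri",t,np.round(tri(rs),4))
E
```

```text
scene knobtop 80 [0.45706922 0.32484384 0.05858874] 0.059462372116084516
flange 867 ((0.4547419548034668, 0.3238801062107086), 0.05330163240432739) 0.03010945771638747
rim z-band 230 [ 0.53498345 -0.0757449   0.08391751]
circle [ 0.53197285 -0.0835393   0.04770781] 0.08479416001029196 0.08863376493107562
plate 2770 ((0.5572783350944519, -0.0009883493185043335), (0.3355642259120941, 0.375334769487381), 71.51618957519531) 0.011885564728492115
side knobtop 76 [0.45115339 0.32729526 0.0576924 ] 0.058163897374327034
flange 892 ((0.45246291160583496, 0.3261934518814087), 0.05336536467075348) 0.029130334035399698
rim z-band 179 [ 0.53203814 -0.07155918  0.08351101]
circle [ 0.52748787 -0.08027421  0.04810873] 0.08429455518002016 0.08757562081292257
plate 2530 ((0.579833447933197, -0.007488816976547241), (0.33572709560394287, 0.28220701217651367), 70.99754333496094) 0.010977216875433864
pot_rim 0.62 [ 0.5299 -0.0919  0.087 ]
pot_rim 0.81 [ 0.5451 -0.0914  0.087 ]
tri pot_rim [ 0.54   -0.0713  0.1033]
pedal_pad 0.81 [0.5416 0.0861 0.098 ]
pedal_pad 0.86 [0.5356 0.091  0.098 ]
tri pedal_pad [0.5381 0.0811 0.091 ]
lid_knob 0.94 [0.4666 0.3163 0.06  ]
lid_knob 0.75 [0.2924 0.2524 0.06  ]
lid_knob 0.55 [0.3029 0.4112 0.06  ]
lid_knob 0.15 [ 0.5019 -0.122   0.06  ]
lid_knob 0.76 [0.4572 0.3185 0.06  ]
lid_knob 0.75 [0.3027 0.4175 0.06  ]
lid_knob 0.67 [0.2898 0.253  0.06  ]
tri lid_knob [0.4595 0.3092 0.0488]
lid 0.96 [0.4476 0.3189 0.    ]
lid 0.75 [0.3072 0.4208 0.    ]
lid 0.65 [0.297  0.2527 0.    ]
lid 0.64 [0.4562 0.3182 0.    ]
lid 0.61 [0.2911 0.4163 0.    ]
tri lid [0.4542 0.3256 0.0104]
```

Request:
{"name": "carry_out", "arguments": {
  "translation": [
    [0.59,-0.43,-0.07],
    [0.59,-0.43,-0.07],
    [0.59,-0.43,-0.07],
    [0.59,-0.43,-0.07],
    [0.59,-0.43,-0.07],
    [0.59,-0.43,-0.07],
    [0.59,-0.43,-0.07],
    [0.59,-0.43,-0.07]
  ],
  "angular": [
    [0,0,0],
    [0,0,0],
    [0,0,0],
    [0,0,0],
    [0,0,0],
    [0,0,0],
    [0,0,0],
    [0,0,0]
  ],
  "claw": [-1,-1,-1,-1,-1,-1,-1,-1]
}}

```text
time_s: 2.47
tcp_pos: [0.3931, -0.2896, 0.2597]
tcp_rot: [0.977, 0.213, 0.0, 0.0]
force: [0.8, 0.0, -0.5]
gripper_width: 0.0853
grip_force: 0.0
```

Request:
{"name": "carry_out", "arguments": {
  "translation": [
    [0.59,-0.43,-0.07],
    [0.59,-0.43,-0.07],
    [0.59,-0.43,-0.07],
    [0.59,-0.43,-0.07],
    [0.59,-0.43,-0.07],
    [0.4,-0.3,-0.07],
    [0,0,0],
    [0,0,0]
  ],
  "angular": [
    [0,0,0],
    [0,0,0],
    [0,0,0],
    [0,0,0],
    [0,0,0],
    [0,0,0],
    [0,0,0],
    [0,0,0]
  ],
  "claw": [-1,-1,-1,-1,-1,-1,-1,-1]
}}

```text
time_s: 3.13
tcp_pos: [0.4946, -0.1088, 0.2805]
tcp_rot: [0.977, 0.214, 0.0, 0.0]
force: [-0.4, -0.9, -0.3]
gripper_width: 0.0857
grip_force: 0.0
```

```bash
python3 - <<'E'
from h import *
p=env.capture("wrist"); cv2.imwrite("pics/w1.png",p["img"][:,:,::-1]); np.savez("w1.npz",**{k:p[k] for k in("img","range_z","fx","fy","cx","cy","R","t")})
print("cam",-p["R"].T@p["t"],p["R"][2])
for t in("pot_rim","pedal_pad"):
    for m in env.mark_of(t,p)[:2]:
        o,d=ray(p,m["pixel"]); h={"pot_rim":.087,"pedal_pad":.098}[t]; print(t,m,o+d*(h-o[2])/d[2])
X=cloud(p)
r=sel(X,.53,-.082,.06,.083,.092); print(len(r))
if len(r)>9:
    s=least_squares(lambda q:np.hypot(r[:,0]-q[0],r[:,1]-q[1])-q[2],[.53,-.08,.048],loss="soft_l1",f_scale=.002); print("circle",s.x,np.median(r[:,2]))
goto([.4535,.325,.15],np.arctan2(-.909,.416))
E
```

```text
cam [ 0.56751696 -0.07523121  0.42350287] [-0.28461228 -0.13157131 -0.94957087]
pot_rim {'pixel': [315.9, 136.1], 'confidence': 0.7} [ 0.53223765 -0.08562849  0.087     ]
pot_rim {'pixel': [258.5, 92.1], 'confidence': 0.27} [ 0.54829575 -0.01219693  0.087     ]
pedal_pad {'pixel': [144.7, 49.0], 'confidence': 0.83} [0.53941442 0.10049168 0.098     ]
pedal_pad {'pixel': [429.2, 252.3], 'confidence': 0.26} [ 0.46546035 -0.26590422  0.098     ]
1109
circle [ 0.53026606 -0.08413177  0.04744626] 0.0868813850187718
t 3.2833 tcp [ 0.4936 -0.1108  0.2801] yawY -1.143 F [-0.2 -0.  -0.4] j6 [-0.32 -0.14  1.67 -0.    1.61  0.82]
shift now-axes [ 2.889 -8.263  2.601] rot [ 0.      0.0003 -0.0007] shift after-rot axes [ 2.897 -8.259  2.602]
```

View pics/w1.png

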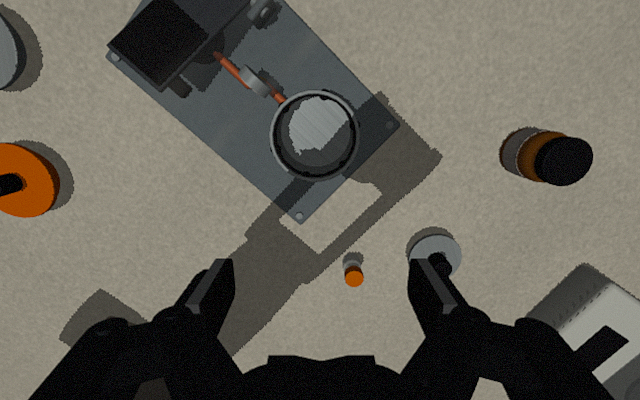

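Request:
{"name": "carry_out", "arguments": {
  "translation": [
    [0.14,-0.7,0.13],
    [0.14,-0.7,0.13],
    [0.14,-0.7,0.13],
    [0.14,-0.7,0.13],
    [0.14,-0.7,0.13],
    [0.14,-0.7,0.13],
    [0.14,-0.7,0.13],
    [0.14,-0.7,0.13]
  ],
  "angular": [
    [0,0,0],
    [0,0,0],
    [0,0,0],
    [0,0,0],
    [0,0,0],
    [0,0,0],
    [0,0,0],
    [0,0,0]
  ],
  "claw": [-1,-1,-1,-1,-1,-1,-1,-1]
}}

```text
time_s: 3.95
tcp_pos: [0.4281, 0.1681, 0.2281]
tcp_rot: [0.977, 0.212, 0.0, 0.0]
force: [0.4, 0.4, 0.7]
gripper_width: 0.0855
grip_force: 0.0
```

Request:
{"name": "carry_out", "arguments": {
  "translation": [
    [0.14,-0.7,0.13],
    [0.14,-0.7,0.13],
    [0.14,-0.7,0.13],
    [0.1,-0.56,0.13],
    [0,0,0],
    [0,0,0],
    [0,0,0],
    [0,0,0]
  ],
  "angular": [
    [0,0,0],
    [0,0,0],
    [0,0,0],
    [0,0,0],
    [0,0,0],
    [0,0,0],
    [0,0,0],
    [0,0,0]
  ],
  "claw": [-1,-1,-1,-1,-1,-1,-1,-1]
}}

```text
time_s: 4.62
tcp_pos: [0.3977, 0.2983, 0.2026]
tcp_rot: [0.977, 0.212, 0.0, 0.0]
force: [-0.1, -1.0, 1.1]
gripper_width: 0.086
grip_force: 0.0
```

```bash
python3 - <<'E'
from h import *
p=env.capture("wrist"); cv2.imwrite("pics/w2.png",p["img"][:,:,::-1])
for t,h in(("lid_knob",.06),("lid",0)):
    for m in env.mark_of(t,p)[:3]:
        o,d=ray(p,m["pixel"]); print(t,m,o+d*(h-o[2])/d[2])
X=cloud(p)
k=sel(X,.4535,.325,.03,.055,.066); print("knob",len(k),np.median(k[:,2]),cv2.minEnclosingCircle(k[:,:2].astype(np.float32)))
f=sel(X,.4535,.325,.07,.025,.034); print("flange",len(f),np.median(f[:,2]),cv2.minEnclosingCircle(f[:,:2].astype(np.float32)))
goto([.4535,.325,.034],-1.143)
E
```

```text
lid_knob {'pixel': [322.4, 121.1], 'confidence': 0.73} [0.45562053 0.32302568 0.06      ]
lid_knob {'pixel': [321.4, 283.6], 'confidence': 0.62} [0.29856943 0.25235337 0.06      ]
lid_knob {'pixel': [177.3, 228.9], 'confidence': 0.61} [0.29638098 0.41396542 0.06      ]
lid {'pixel': [199.3, 209.1], 'confidence': 0.94} [0.29621947 0.41425104 0.        ]
lid {'pixel': [315.0, 251.8], 'confidence': 0.92} [0.30171341 0.26263091 0.        ]
lid {'pixel': [320.3, 120.7], 'confidence': 0.71} [0.45186323 0.32352693 0.        ]
knob 624 0.060141095663714665 ((0.4537685513496399, 0.324063777923584), 0.01290871575474739)
flange 7815 0.030211638610341186 ((0.4538898766040802, 0.32402303814888), 0.05209280550479889)
t 4.7667 tcp [0.3976 0.2986 0.2027] yawY -1.144 F [-1.3  0.8 -0.3] j6 [ 0.54 -0.14  1.81 -0.    1.47  1.69]
shift now-axes [ 1.234 -0.017  3.375] rot [ 0.     -0.0005 -0.0006] shift after-rot axes [ 1.236 -0.016  3.374]
```

View pics/w2.png

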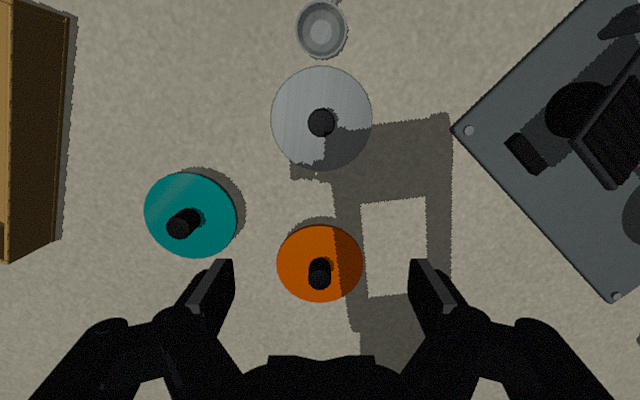

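Request:
{"name": "carry_out", "arguments": {
  "translation": [
    [0.41,0,0],
    [0.41,0,0.1],
    [0.41,0,0.2],
    [0,0,0.5],
    [0,0,0.5],
    [0,0,0.5],
    [0,0,0.5],
    [0,0,0.3]
  ],
  "angular": [
    [0,0,0],
    [0,0,0],
    [0,0,0],
    [0,0,0],
    [0,0,0],
    [0,0,0],
    [0,0,0],
    [0,0,0]
  ],
  "claw": [-1,-1,-1,-1,-1,-1,-1,-1]
}}

```text
time_s: 5.43
tcp_pos: [0.4519, 0.3237, 0.0695]
tcp_rot: [0.977, 0.212, -0.001, 0.0]
force: [-0.8, -0.6, 0.0]
gripper_width: 0.0856
grip_force: 0.0
```

Request:
{"name": "carry_out", "arguments": {
  "translation": [
    [0,0,0.3],
    [0,0,0.25],
    [0,0,0.2],
    [0,0,0],
    [0,0,0],
    [0,0,0],
    [0,0,0],
    [0,0,0]
  ],
  "angular": [
    [0,0,0],
    [0,0,0],
    [0,0,0],
    [0,0,0],
    [0,0,0],
    [0,0,0],
    [0,0,0],
    [0,0,0]
  ],
  "claw": [-1,-1,-1,-1,-1,-1,-1,-1]
}}

```text
time_s: 6.1
tcp_pos: [0.4535, 0.3257, 0.0359]
tcp_rot: [0.977, 0.213, 0.001, -0.0]
force: [-0.2, -0.8, -0.6]
gripper_width: 0.0854
grip_force: 0.0
```

```bash
python3 - <<'E'
from h import *
goto([.4538,.324,.034],-1.143)
E
```

```text
t 6.1 tcp [0.4535 0.3257 0.0359] yawY -1.142 F [-0.2 -0.8 -0.6] j6 [0.53 0.2  1.78 0.   1.15 1.67]
shift now-axes [-0.009  0.032  0.039] rot [-0.0001 -0.0012  0.0007] shift after-rot axes [-0.009  0.032  0.039]
```

Grip the knob.

Request:
{"name": "carry_out", "arguments": {
  "translation": [
    [0,0.02,0.02],
    [0,0,0],
    [0,0,0],
    [0,0,0],
    [0,0,0],
    [0,0,0],
    [0,0,0],
    [0,0,0]
  ],
  "angular": [
    [0,0,0],
    [0,0,0],
    [0,0,0],
    [0,0,0],
    [0,0,0],
    [0,0,0],
    [0,0,0],
    [0,0,0]
  ],
  "claw": [0,0.4,1,1,1,1,1,1],
  "force": 90
}}

```text
time_s: 6.77
tcp_pos: [0.4535, 0.3245, 0.0342]
tcp_rot: [0.977, 0.213, 0.0, -0.0]
force: [0.6, 0.8, 3.0]
gripper_width: 0.0235
grip_force: 88.2
```

Request:
{"name": "carry_out", "arguments": {
  "translation": [
    [0,0,0],
    [0,0,0],
    [0,0,0],
    [0,0,-0.2],
    [0,0,-0.4],
    [0,0,-0.4],
    [0,0,0],
    [0,0,0]
  ],
  "angular": [
    [0,0,0],
    [0,0,0],
    [0,0,0],
    [0,0,0],
    [0,0,0],
    [0,0,0],
    [0,0,0],
    [0,0,0]
  ],
  "claw": [1,1,1,1,1,1,1,1]
}}

```text
time_s: 7.43
tcp_pos: [0.454, 0.3247, 0.085]
tcp_rot: [0.977, 0.213, 0.001, -0.0]
force: [0.2, -0.2, -2.3]
gripper_width: 0.0235
grip_force: 88.3
```

```bash
python3 - <<'E'
from h import *
p=env.capture("wrist"); cv2.imwrite("pics/w3.png",p["img"][:,:,::-1])
X=cloud(p); o=env.get_obs(); T=o["tcp_pos"]
f=sel(X,T[0],T[1],.07,T[2]-.02,T[2]+.008); 
c=np.linalg.lstsq(np.c_[f[:,:2]-T[:2],np.ones(len(f))],f[:,2],rcond=None)[0]; print("plane",len(f),c,"relz",c[2]-T[2],o["gripper_width"])
goto([.5305,-.084,.16],-1.143)
E
```

```text
plane 17534 [-0.00155574 -0.0009124   0.08116943] relz -0.0023996317820020874 0.023589799213928876
t 7.4833 tcp [0.4531 0.3242 0.0836] yawY -1.142 F [-0.3 -0.8 -1.7] j6 [ 0.53  0.14  1.76 -0.    1.25  1.67]
shift now-axes [-1.986  8.068 -1.528] rot [ 0.     -0.      0.0006] shift after-rot axes [-1.978  8.07  -1.529]
```

View pics/w3.png

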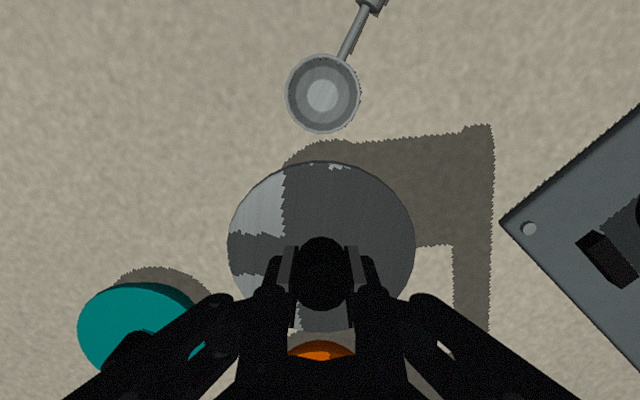

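Request:
{"name": "carry_out", "arguments": {
  "translation": [
    [0,0,-0.5],
    [0,0.2,-0.7],
    [-0.1,0.5,-0.5],
    [-0.15,0.65,-0.2],
    [-0.15,0.65,0],
    [-0.15,0.65,0],
    [-0.15,0.65,0],
    [-0.15,0.65,0]
  ],
  "angular": [
    [0,0,0],
    [0,0,0],
    [0,0,0],
    [0,0,0],
    [0,0,0],
    [0,0,0],
    [0,0,0],
    [0,0,0]
  ],
  "claw": [1,1,1,1,1,1,1,1]
}}

```text
time_s: 8.15
tcp_pos: [0.4957, 0.1253, 0.177]
tcp_rot: [0.977, 0.213, -0.001, -0.0]
force: [0.6, -0.1, -1.5]
gripper_width: 0.0235
grip_force: 88.5
```

Request:
{"name": "carry_out", "arguments": {
  "translation": [
    [-0.16,0.65,0],
    [-0.16,0.65,0],
    [-0.17,0.65,0],
    [-0.16,0.65,0],
    [-0.16,0.65,0],
    [-0.17,0.65,0],
    [-0.1,0.22,0],
    [0,0,0]
  ],
  "angular": [
    [0,0,0],
    [0,0,0],
    [0,0,0],
    [0,0,0],
    [0,0,0],
    [0,0,0],
    [0,0,0],
    [0,0,0]
  ],
  "claw": [1,1,1,1,1,1,1,1]
}}

```text
time_s: 8.82
tcp_pos: [0.5322, -0.0856, 0.1768]
tcp_rot: [0.977, 0.211, -0.002, -0.0]
force: [0.1, 0.2, -1.2]
gripper_width: 0.0234
grip_force: 88.6
```

```bash
python3 - <<'E'
from h import *
import time
goto([.5305,-.084,.13],-1.143)
p=env.capture("wrist"); X=cloud(p); T=env.get_obs()["tcp_pos"]
f=sel(X,T[0],T[1],.07,T[2]-.012,T[2]+.006); print("lid plane",np.linalg.lstsq(np.c_[f[:,:2]-T[:2],np.ones(len(f))],f[:,2],rcond=None)[0]-[0,0,T[2]])
# far flange edge arc -> centre
d=p["R"].T@[0,-1,0]
s=least_squares(lambda q:0,[0]) if 0 else None
hull=cv2.convexHull(f[:,:2].astype(np.float32))[:,0]
q=least_squares(lambda q:np.hypot(hull[:,0]-q[0],hull[:,1]-q[1])-.052,T[:2],loss="soft_l1",f_scale=.001).x; print("lid centre - tcp",q-T[:2])
r=sel(X,.53,-.084,.06,.083,.092); print(len(r))
goto([.5305,-.084,.13],-1.143)
E
```

```text
t 8.8167 tcp [ 0.5322 -0.0856  0.1768] yawY -1.146 F [ 0.1  0.2 -1.2] j6 [-0.25  0.    1.72 -0.    1.42  0.89]
shift now-axes [-0.014 -0.041  0.936] rot [-0.0008  0.0019 -0.0017] shift after-rot axes [-0.017 -0.042  0.936]
lid plane [-0.00682684 -0.0020044  -0.00391059]
lid centre - tcp [ 0.00028307 -0.00147629]
628
t 8.8667 tcp [ 0.5322 -0.0838  0.1769] yawY -1.145 F [ 0.1  1.  -2.3] j6 [-0.25 -0.    1.72  0.    1.42  0.89]
shift now-axes [-0.03  -0.008  0.939] rot [-0.0013  0.0015 -0.0012] shift after-rot axes [-0.032 -0.01   0.939]
```

```bash
python3 - <<'E'
from h import *
p=dict(np.load("w1.npz")); X=cloud(p)
r=sel(X,.53,-.084,.06,.0845,.0895)
print(cv2.minEnclosingCircle(r[:,:2].astype(np.float32)))
h=cv2.convexHull(r[:,:2].astype(np.float32))[:,0]
print(least_squares(lambda q:np.hypot(h[:,0]-q[0],h[:,1]-q[1])-q[2],[.53,-.084,.05],loss="soft_l1",f_scale=.001).x)
a=np.hypot(r[:,0]-.5305,r[:,1]+.084); th=np.arctan2(r[:,1]+.084,r[:,0]-.5305); print([(len(a[m]),round(a[m].min(),4),round(a[m].max(),4)) for m in [(th>t)&(th<t+.785) for t in np.arange(-np.pi,3.1,.785)]])
E
```

```text
((0.5301678776741028, -0.08423112332820892), 0.050129812210798264)
[ 0.5300817  -0.08415179  0.04958162]
[(119, np.float64(0.0458), np.float64(0.0503)), (120, np.float64(0.0458), np.float64(0.0502)), (130, np.float64(0.0457), np.float64(0.0501)), (138, np.float64(0.0453), np.float64(0.0494)), (143, np.float64(0.0438), np.float64(0.0492)), (139, np.float64(0.0432), np.float64(0.0493)), (135, np.float64(0.0454), np.float64(0.05)), (121, np.float64(0.0456), np.float64(0.0502))]
```

Request:
{"name": "carry_out", "arguments": {
  "translation": [
    [-0.03,-0.02,0.1],
    [0,0,0.2],
    [0,0,0.25],
    [0,0,0.25],
    [0,0,0.2],
    [0,0,0.1],
    [0,0,0],
    [0,0,0]
  ],
  "angular": [
    [0,0,0],
    [0,0,0],
    [0,0,0],
    [0,0,0],
    [0,0,0],
    [0,0,0],
    [0,0,0],
    [0,0,0]
  ],
  "claw": [1,1,1,1,1,1,1,1]
}}

```text
time_s: 9.53
tcp_pos: [0.5312, -0.0823, 0.1233]
tcp_rot: [0.977, 0.213, -0.0, -0.0]
force: [-0.4, 0.3, -1.7]
gripper_width: 0.0232
grip_force: 88.6
```

Request:
{"name": "carry_out", "arguments": {
  "translation": [
    [0,0,0.04],
    [0,0,0.04],
    [0,0,0.03],
    [0,0,0.03],
    [0,0,0.03],
    [0,0,0.03],
    [0,0,0],
    [0,0,0]
  ],
  "angular": [
    [0,0,0],
    [0,0,0],
    [0,0,0],
    [0,0,0],
    [0,0,0],
    [0,0,0],
    [0,0,0],
    [0,0,0]
  ],
  "claw": [1,1,1,1,1,1,1,1]
}}

```text
time_s: 10.2
tcp_pos: [0.5314, -0.0825, 0.1137]
tcp_rot: [0.977, 0.213, -0.0, -0.0]
force: [-0.8, 0.6, -1.8]
gripper_width: 0.0236
grip_force: 88.6
```

Request:
{"name": "carry_out", "arguments": {
  "translation": [
    [-0.03,0.02,0.03],
    [0,0,0.03],
    [0,0,0.03],
    [0,0,0.03],
    [0,0,0.03],
    [0,0,0.03],
    [0,0,0],
    [0,0,0]
  ],
  "angular": [
    [0,0,0],
    [0,0,0],
    [0,0,0],
    [0,0,0],
    [0,0,0],
    [0,0,0],
    [0,0,0],
    [0,0,0]
  ],
  "claw": [1,1,1,1,1,1,1,1]
}}

```text
time_s: 10.87
tcp_pos: [0.5311, -0.0844, 0.1059]
tcp_rot: [0.977, 0.213, 0.001, 0.0]
force: [-1.4, -0.7, 5.8]
gripper_width: 0.0236
grip_force: 89.2
```

Request:
{"name": "carry_out", "arguments": {
  "translation": [
    [0,0,0.03],
    [0,0,0.03],
    [0,0,0.03],
    [0,0,0.03],
    [0,0,0.02],
    [0,0,0],
    [0,0,0],
    [0,0,0]
  ],
  "angular": [
    [0,0,0],
    [0,0,0],
    [0,0,0],
    [0,0,0],
    [0,0,0],
    [0,0,0],
    [0,0,0],
    [0,0,0]
  ],
  "claw": [1,1,1,1,1,1,1,1]
}}

```text
time_s: 11.53
tcp_pos: [0.5312, -0.0844, 0.0992]
tcp_rot: [0.977, 0.213, 0.001, 0.001]
force: [-2.2, -0.1, 7.4]
gripper_width: 0.0234
grip_force: 89.8
```

Request:
{"name": "carry_out", "arguments": {
  "translation": [
    [0,0,0.02],
    [0,0,0.02],
    [0,0,0],
    [0,0,0],
    [0,0,0],
    [0,0,0],
    [0,0,0],
    [0,0,0]
  ],
  "angular": [
    [0,0,0],
    [0,0,0],
    [0,0,0],
    [0,0,0],
    [0,0,0],
    [0,0,0],
    [0,0,0],
    [0,0,0]
  ],
  "claw": [1,1,1,1,1,1,1,1]
}}

```text
time_s: 12.2
tcp_pos: [0.5313, -0.0844, 0.0991]
tcp_rot: [0.977, 0.213, 0.001, 0.001]
force: [-12.2, 1.1, 23.7]
gripper_width: 0.0233
grip_force: 91.5
```

Request:
{"name": "carry_out", "arguments": {
  "translation": [
    [-0.02,0,0],
    [0,0,0.02],
    [0,0,0],
    [0,0,0],
    [0,0,0],
    [0,0,0],
    [0,0,0],
    [0,0,0]
  ],
  "angular": [
    [0,0,0],
    [0,0,0],
    [0,0,0],
    [0,0,0],
    [0,0,0],
    [0,0,0],
    [0,0,0],
    [0,0,0]
  ],
  "claw": [1,1,1,1,1,1,1,1]
}}

```text
time_s: 12.87
tcp_pos: [0.5313, -0.0844, 0.0991]
tcp_rot: [0.977, 0.213, 0.002, 0.001]
force: [-11.9, 5.1, 28.3]
gripper_width: 0.0235
grip_force: 91.8
```

```bash
cat > lidchk.py <<'E'
from h import *
def chk(n,x=.5302,y=-.084):
    p=env.capture(n); X=cloud(p)
    f=sel(X,x,y,.048,.085,.11); f=f[(np.hypot(f[:,0]-x,f[:,1]-y)>.020)]
    m=np.abs(f[:,2]-np.median(f[:,2]))<.004; f=f[m]
    c=np.linalg.lstsq(np.c_[f[:,:2]-[x,y],np.ones(len(f))],f[:,2],rcond=None)[0]; print(n,"lid top plane",len(f),np.round(c,4))
    g=sel(X,x,y,.07,.088,.102); print(" enclosing",cv2.minEnclosingCircle(g[:,:2].astype(np.float32)))
    return p
E
python3 - <<'E'
from lidchk import *
for n in("wrist","scene","side"): chk(n)
goto([.53,-.084,.099],-1.143); print(env.get_obs()["moment"])
E
```

```text
wrist lid top plane 13054 [ 0.0002 -0.      0.0952]
 enclosing ((0.5314925909042358, -0.08425090461969376), 0.05216563865542412)
scene lid top plane 282 [-0.002   0.0039  0.0949]
 enclosing ((0.5345163345336914, -0.08267231285572052), 0.053804270923137665)
side lid top plane 251 [-0.002   0.0145  0.0941]
 enclosing ((0.5308117270469666, -0.08056656271219254), 0.05413158982992172)
t 13.0167 tcp [ 0.5313 -0.0844  0.099 ] yawY -1.142 F [-12.    4.4  28.5] j6 [-0.25  0.06  1.81  0.    1.27  0.89]
shift now-axes [-0.021 -0.018  0.001] rot [ 0.0012 -0.0021  0.0008] shift after-rot axes [-0.021 -0.018  0.001]
[ 9.04823841e-01  1.96184487e+00 -1.67777382e-03]
```

Request:
{"name": "carry_out", "arguments": {
  "translation": [
    [0,0,-0.03],
    [0,0,-0.02],
    [0,0,0],
    [0,0,0],
    [0,0,0],
    [0,0,0],
    [0,0,0],
    [0,0,-0.2]
  ],
  "angular": [
    [0,0,0],
    [0,0,0],
    [0,0,0],
    [0,0,0],
    [0,0,0],
    [0,0,0],
    [0,0,0],
    [0,0,0]
  ],
  "claw": [1,1,0.3,-0.3,-0.6,-0.6,-0.6,-0.6]
}}

```text
time_s: 13.68
tcp_pos: [0.5278, -0.0841, 0.1051]
tcp_rot: [0.977, 0.213, -0.002, -0.001]
force: [-0.9, 1.1, -1.0]
gripper_width: 0.0686
grip_force: 0.0
```

Request:
{"name": "carry_out", "arguments": {
  "translation": [
    [0,0,-0.4],
    [0,0,-0.5],
    [0,0,-0.5],
    [-0.3,0,-0.6],
    [-0.5,0,-0.4],
    [-0.3,0,0],
    [0,0,0],
    [0,0,0]
  ],
  "angular": [
    [0,0,0],
    [0,0,0],
    [0,0,0],
    [0,0,0],
    [0,0,0],
    [0,0,0],
    [0,0,0],
    [0,0,0]
  ],
  "claw": [-0.6,-0.6,-0.6,-0.6,-0.6,-0.6,-0.6,-0.6]
}}

```text
time_s: 14.35
tcp_pos: [0.4796, -0.1076, 0.2282]
tcp_rot: [0.977, 0.212, 0.001, 0.0]
force: [-0.1, 0.0, 0.3]
gripper_width: 0.0683
grip_force: 0.0
```

```bash
python3 - <<'E'
from lidchk import *
p=chk("wrist"); cv2.imwrite("pics/w4.png",p["img"][:,:,::-1])
for m in env.mark_of("pedal_pad",p)[:2]:
    o,d=ray(p,m["pixel"]); w=o+d*(.098-o[2])/d[2]; X=cloud(p); u,v=np.int32(m["pixel"]); print(m,w,X[v,u])
X=cloud(p); f=sel(X,.54,.1,.12,.055,.12); print(len(f), f.min(0),f.max(0))
q=f[f[:,1]>.03]; print(len(q),cv2.minAreaRect(q[:,:2].astype(np.float32)))
goto([.54,.095,.2],-1.143)
E
```

```text
wrist lid top plane 7704 [ 0.0051 -0.0045  0.0956]
 enclosing ((0.5310284495353699, -0.08407524228096008), 0.052104365080595016)
{'pixel': [114.1, 25.0], 'confidence': 0.65} [0.53681874 0.09979694 0.098     ] [0.53682988 0.09938018 0.0987677 ]
6701 [ 0.50708931 -0.0192284   0.0550226 ] [0.58912593 0.13408403 0.10576385]
5989 ((0.5570353865623474, 0.09163204580545425), (0.06266185641288757, 0.08839801698923111), 71.08702850341797)
t 14.45 tcp [ 0.4797 -0.107   0.2269] yawY -1.142 F [0.6 0.6 0.7] j6 [-0.32 -0.16  1.79  0.    1.52  0.82]
shift now-axes [ 2.777 -3.173  0.539] rot [-0.0004  0.0001  0.0006] shift after-rot axes [ 2.774 -3.176  0.538]
```

View pics/w4.png

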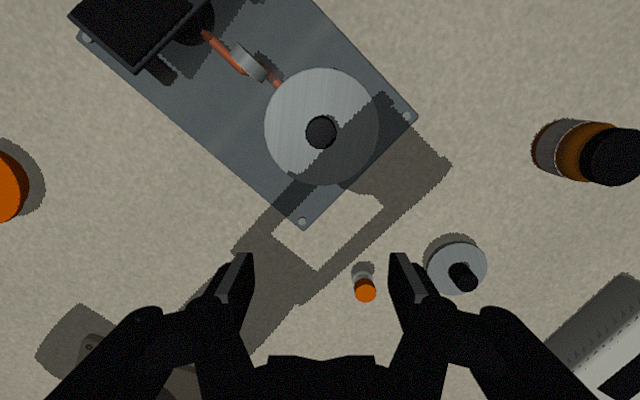

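Request:
{"name": "carry_out", "arguments": {
  "translation": [
    [0.45,-0.55,0],
    [0.45,-0.55,0],
    [0.45,-0.55,0],
    [0.45,-0.55,0.1],
    [0.45,-0.55,0.3],
    [0.45,-0.56,0.4],
    [0.02,-0.02,0.4],
    [0,0,0]
  ],
  "angular": [
    [0,0,0],
    [0,0,0],
    [0,0,0],
    [0,0,0],
    [0,0,0],
    [0,0,0],
    [0,0,0],
    [0,0,0]
  ],
  "claw": [1,1,1,1,1,1,1,1],
  "force": 40
}}

```text
time_s: 15.12
tcp_pos: [0.5311, 0.1031, 0.1613]
tcp_rot: [0.977, 0.215, -0.005, -0.001]
force: [-0.6, -0.0, -1.4]
gripper_width: 0.0003
grip_force: 0.0
```

Request:
{"name": "carry_out", "arguments": {
  "translation": [
    [0,0,0.3],
    [0,0,0.2],
    [0,0,0.1],
    [0,0,0],
    [0,0,0],
    [0,0,0],
    [0,0,0],
    [0,0,0]
  ],
  "angular": [
    [0,0,0],
    [0,0,0],
    [0,0,0],
    [0,0,0],
    [0,0,0],
    [0,0,0],
    [0,0,0],
    [0,0,0]
  ],
  "claw": [1,1,1,1,1,1,1,1]
}}

```text
time_s: 15.78
tcp_pos: [0.5346, 0.1005, 0.1382]
tcp_rot: [0.977, 0.213, 0.001, 0.0]
force: [-0.3, -0.2, 0.1]
gripper_width: 0.0004
grip_force: 0.0
```

```bash
python3 - <<'E'
from h import *
goto([.534,.101,.107],-1.143)
E
```

```text
t 15.7833 tcp [0.5346 0.1005 0.1382] yawY -1.142 F [-0.3 -0.2  0.1] j6 [0.09 0.04 1.75 0.   1.34 1.23]
shift now-axes [-0.007 -0.014  0.625] rot [ 0.0003 -0.0009  0.0004] shift after-rot axes [-0.006 -0.014  0.625]
```

Request:
{"name": "carry_out", "arguments": {
  "translation": [
    [0,0,0.2],
    [0,0,0.2],
    [0,0,0.15],
    [0,0,0.1],
    [0,0,0.07],
    [0,0,0.07],
    [0,0,0.07],
    [0,0,0.07]
  ],
  "angular": [
    [0,0,0],
    [0,0,0],
    [0,0,0],
    [0,0,0],
    [0,0,0],
    [0,0,0],
    [0,0,0],
    [0,0,0]
  ],
  "claw": [1,1,1,1,1,1,1,1]
}}

```text
time_s: 16.45
tcp_pos: [0.5344, 0.1009, 0.0913]
tcp_rot: [0.977, 0.213, 0.0, -0.0]
force: [-3.4, -0.0, 9.5]
gripper_width: 0.0001
grip_force: 3.6
```

Request:
{"name": "carry_out", "arguments": {
  "translation": [
    [0,0,0.07],
    [0,0,0.07],
    [0,0,0.07],
    [0,0,0.07],
    [0,0,0.07],
    [0,0,0.07],
    [0,0,0.06],
    [0,0,0]
  ],
  "angular": [
    [0,0,0],
    [0,0,0],
    [0,0,0],
    [0,0,0],
    [0,0,0],
    [0,0,0],
    [0,0,0],
    [0,0,0]
  ],
  "claw": [1,1,1,1,1,1,1,1]
}}

```text
time_s: 17.12
tcp_pos: [0.534, 0.1013, 0.0671]
tcp_rot: [0.977, 0.213, 0.0, -0.0]
force: [-5.2, 2.6, 10.8]
gripper_width: -0.0004
grip_force: 5.2
```

Request:
{"name": "carry_out", "arguments": {
  "translation": [
    [0,0,0.04],
    [0,0,0.04],
    [0,0,0.03],
    [0,0,0.03],
    [0,0,0.02],
    [0,0,0],
    [0,0,0],
    [0,0,0]
  ],
  "angular": [
    [0,0,0],
    [0,0,0],
    [0,0,0],
    [0,0,0],
    [0,0,0],
    [0,0,0],
    [0,0,0],
    [0,0,0]
  ],
  "claw": [1,1,1,1,1,1,1,1]
}}

```text
time_s: 17.78
tcp_pos: [0.5338, 0.1015, 0.061]
tcp_rot: [0.977, 0.213, -0.0, -0.001]
force: [-13.2, 1.4, 24.4]
gripper_width: 0.0
grip_force: 12.2
```

Request:
{"name": "carry_out", "arguments": {
  "translation": [
    [0,0,0.02],
    [0,0,0],
    [0,0,0],
    [0,0,0],
    [0,0,0],
    [0,0,0],
    [0,0,0],
    [0,0,0]
  ],
  "angular": [
    [0,0,0],
    [0,0,0],
    [0,0,0],
    [0,0,0],
    [0,0,0],
    [0,0,0],
    [0,0,0],
    [0,0,0]
  ],
  "claw": [1,1,1,1,1,1,1,1]
}}

```text
time_s: 18.45
tcp_pos: [0.5339, 0.1014, 0.0608]
tcp_rot: [0.977, 0.213, -0.0, -0.001]
force: [-17.6, 1.3, 32.6]
gripper_width: 0.0002
grip_force: 16.0
```

Request:
{"name": "carry_out", "arguments": {
  "translation": [
    [0,0,0],
    [0,0,0],
    [0,0,0],
    [0,0,0],
    [0,0,0],
    [0,0,0],
    [0,0,0],
    [0,0,0]
  ],
  "angular": [
    [0,0,0],
    [0,0,0],
    [0,0,0],
    [0,0,0],
    [0,0,0],
    [0,0,0],
    [0,0,0],
    [0,0,0]
  ],
  "claw": [1,1,1,1,1,1,1,1]
}}

```text
time_s: 19.12
tcp_pos: [0.5339, 0.1015, 0.0608]
tcp_rot: [0.977, 0.213, -0.0, -0.001]
force: [-18.8, 1.6, 32.3]
gripper_width: -0.0002
grip_force: 16.0
```

```bash
python3 - <<'E'
from h import *
p=env.capture("scene"); cv2.imwrite("pics/s5.png",cv2.resize(p["img"][130:280,230:400,::-1],None,fx=4,fy=4,interpolation=3))
print(np.round(env.get_obs()["force"],1))
R=np.array([[.9455,.3256],[-.3256,.9455]]); pot=np.array([.5305,-.0842]); org=pot-R@[.015,-.088]
for p in (p,env.capture("side"),env.capture("wrist")):
    X=cloud(p); L=(X[...,:2]-org)@R
    m=(np.abs(L[...,1]-.088)<.026)&(L[...,0]>-.06)&(L[...,0]<.06)&(X[...,2]>.03)&(X[...,2]<.115)
    for a in np.arange(-.06,.06,.02):
        z=X[...,2][m&(L[...,0]>a)&(L[...,0]<a+.02)]
        if len(z): print(round(a,2),len(z),np.round(np.percentile(z,[20,50,80]),4))
    print()
E
```

```text
[-17.4   1.8  32.2]
-0.06 103 [0.0605 0.0724 0.1029]
-0.04 157 [0.0601 0.0742 0.1049]
-0.02 117 [0.0582 0.0604 0.0624]
0.0 111 [0.0536 0.0565 0.0603]
0.02 90 [0.0546 0.0558 0.0571]
0.04 92 [0.0536 0.0545 0.0564]

-0.06 93 [0.0602 0.0626 0.0813]
-0.04 45 [0.0589 0.0606 0.063 ]
-0.02 80 [0.0577 0.0594 0.0612]
0.0 62 [0.0536 0.0561 0.0577]
0.02 68 [0.0537 0.055  0.0567]
0.04 63 [0.0527 0.0544 0.0556]

-0.06 2782 [0.0619 0.0899 0.1097]
-0.04 6263 [0.0611 0.0724 0.106 ]
-0.02 4226 [0.0605 0.0612 0.0622]
0.0 4006 [0.056  0.0567 0.0604]
0.02 4217 [0.0555 0.056  0.0565]
0.04 4591 [0.0551 0.0557 0.0562]
```

Request:
{"name": "carry_out", "arguments": {
  "translation": [
    [0,0,-0.07],
    [0,0,-0.1],
    [0,0,-0.12],
    [0,0,-0.15],
    [0,0,-0.2],
    [0,0,-0.2],
    [0,0,-0.2],
    [0,0,-0.2]
  ],
  "angular": [
    [0,0,0],
    [0,0,0],
    [0,0,0],
    [0,0,0],
    [0,0,0],
    [0,0,0],
    [0,0,0],
    [0,0,0]
  ],
  "claw": [1,1,1,1,1,1,1,1]
}}

```text
time_s: 19.93
tcp_pos: [0.5335, 0.1007, 0.12]
tcp_rot: [0.977, 0.213, -0.001, -0.0]
force: [0.3, 0.1, -0.3]
gripper_width: 0.0003
grip_force: 0.0
```

Request:
{"name": "carry_out", "arguments": {
  "translation": [
    [0,0,-0.2],
    [0,0,-0.1],
    [0,0,0],
    [0,0,0],
    [0,0,0],
    [0,0,0],
    [0,0,0],
    [0,0,0]
  ],
  "angular": [
    [0,0,0],
    [0,0,0],
    [0,0,0],
    [0,0,0],
    [0,0,0],
    [0,0,0],
    [0,0,0],
    [0,0,0]
  ],
  "claw": [1,1,1,1,1,1,1,1]
}}

```text
time_s: 20.6
tcp_pos: [0.5337, 0.1006, 0.1342]
tcp_rot: [0.977, 0.213, -0.0, -0.0]
force: [0.2, 0.0, -0.4]
gripper_width: -0.0003
grip_force: 0.0
```

```bash
cat > ped.py <<'E'
from lidchk import *
def ped(p):
    R=np.array([[.9455,.3256],[-.3256,.9455]]); org=np.array([.5305,-.0842])-R@[.015,-.088]
    X=cloud(p); L=(X[...,:2]-org)@R
    m=(np.abs(L[...,1]-.088)<.026)&(L[...,0]>-.02)&(L[...,0]<.06)&(X[...,2]>.03)&(X[...,2]<.115)
    print("pedal slope",np.polyfit(L[...,0][m],X[...,2][m],1))
E
python3 - <<'E'
from ped import *
goto([.534,.101,.138],-1.143)
ped(chk("side")); ped(chk("wrist"))
E
```

```text
t 20.6 tcp [0.5337 0.1006 0.1342] yawY -1.142 F [ 0.2  0.  -0.4] j6 [0.09 0.05 1.76 0.   1.34 1.23]
shift now-axes [ 0.009 -0.005 -0.075] rot [-0.0002  0.0006  0.0006] shift after-rot axes [ 0.009 -0.004 -0.075]
side lid top plane 199 [-0.0033  0.0024  0.0943]
 enclosing ((0.5224990248680115, -0.08091002702713013), 0.05417376384139061)
pedal slope [0.02850069 0.06288613]
wrist lid top plane 6947 [ 0.0057 -0.0041  0.0956]
 enclosing ((0.5320772528648376, -0.08386319130659103), 0.0530644990503788)
pedal slope [-0.43975119  0.08448856]
```

Request:
{"name": "carry_out", "arguments": {
  "translation": [
    [0,0,0.2],
    [0,0,0.2],
    [0,0,0.1],
    [0,0,0.1],
    [0,0,0.07],
    [0,0,0.07],
    [0,0,0.07],
    [0,0,0.07]
  ],
  "angular": [
    [0,0,0],
    [0,0,0],
    [0,0,0],
    [0,0,0],
    [0,0,0],
    [0,0,0],
    [0,0,0],
    [0,0,0]
  ],
  "claw": [1,1,1,1,1,1,1,1]
}}

```text
time_s: 21.37
tcp_pos: [0.5346, 0.1009, 0.0915]
tcp_rot: [0.977, 0.213, 0.001, -0.0]
force: [-3.6, 0.4, 7.5]
gripper_width: 0.0002
grip_force: 3.6
```

Request:
{"name": "carry_out", "arguments": {
  "translation": [
    [0,0,0.07],
    [0,0,0.07],
    [0,0,0.07],
    [0,0,0.07],
    [0,0,0.07],
    [0,0,0.07],
    [0,0,0.06],
    [0,0,0.04]
  ],
  "angular": [
    [0,0,0],
    [0,0,0],
    [0,0,0],
    [0,0,0],
    [0,0,0],
    [0,0,0],
    [0,0,0],
    [0,0,0]
  ],
  "claw": [1,1,1,1,1,1,1,1]
}}

```text
time_s: 22.03
tcp_pos: [0.5339, 0.1014, 0.0655]
tcp_rot: [0.977, 0.213, -0.0, -0.001]
force: [-7.4, 2.7, 11.6]
gripper_width: -0.0004
grip_force: 5.5
```

Request:
{"name": "carry_out", "arguments": {
  "translation": [
    [0,0,0.04],
    [0,0,0.03],
    [0,0,0.02],
    [0,0,0.02],
    [0,0,0],
    [0,0,0],
    [0,0,0],
    [0,0,0]
  ],
  "angular": [
    [0,0,0],
    [0,0,0],
    [0,0,0],
    [0,0,0],
    [0,0,0],
    [0,0,0],
    [0,0,0],
    [0,0,0]
  ],
  "claw": [1,1,1,1,1,1,1,1]
}}

```text
time_s: 22.7
tcp_pos: [0.5338, 0.1014, 0.0611]
tcp_rot: [0.977, 0.213, -0.0, -0.001]
force: [-11.1, 3.2, 19.9]
gripper_width: 0.0003
grip_force: 9.9
```

Request:
{"name": "carry_out", "arguments": {
  "translation": [
    [0,0,0.02],
    [0,0,0.02],
    [0,0,0],
    [0,0,0],
    [0,0,0],
    [0,0,0],
    [0,0,0],
    [0,0,0]
  ],
  "angular": [
    [0,0,0],
    [0,0,0],
    [0,0,0],
    [0,0,0],
    [0,0,0],
    [0,0,0],
    [0,0,0],
    [0,0,0]
  ],
  "claw": [1,1,1,1,1,1,1,1]
}}

```text
time_s: 23.37
tcp_pos: [0.5339, 0.1015, 0.0607]
tcp_rot: [0.977, 0.213, -0.0, -0.001]
force: [-19.5, 1.3, 36.0]
gripper_width: -0.0002
grip_force: 17.6
```

Request:
{"name": "carry_out", "arguments": {
  "translation": [
    [0,0,0],
    [0,0,0],
    [0,0,0],
    [0,0,0],
    [0,0,0],
    [0,0,0],
    [0,0,0],
    [0,0,0]
  ],
  "angular": [
    [0,0,0],
    [0,0,0],
    [0,0,0],
    [0,0,0],
    [0,0,0],
    [0,0,0],
    [0,0,0],
    [0,0,0]
  ],
  "claw": [1,1,1,1,1,1,1,1]
}}

```text
time_s: 24.03
tcp_pos: [0.5339, 0.1015, 0.0607]
tcp_rot: [0.977, 0.213, -0.0, -0.001]
force: [-19.8, 1.9, 34.7]
gripper_width: 0.0
grip_force: 17.6
```

Request:
{"name": "carry_out", "arguments": {
  "translation": [
    [0,0,-0.07],
    [0,0,-0.1],
    [0,0,-0.12],
    [0,0,-0.15],
    [0,0,-0.2],
    [0,0,-0.2],
    [0,0,-0.3],
    [0,0,-0.4]
  ],
  "angular": [
    [0,0,0],
    [0,0,0],
    [0,0,0],
    [0,0,0],
    [0,0,0],
    [0,0,0],
    [0,0,0],
    [0,0,0]
  ],
  "claw": [1,1,1,1,1,1,1,1]
}}

```text
time_s: 24.7
tcp_pos: [0.5329, 0.1005, 0.1335]
tcp_rot: [0.977, 0.213, -0.001, -0.0]
force: [0.6, -0.1, -0.4]
gripper_width: -0.0001
grip_force: 0.0
```

Request:
{"name": "carry_out", "arguments": {
  "translation": [
    [-0.3,0,-0.5],
    [-0.5,0,-0.5],
    [-0.5,0,-0.3],
    [-0.3,0,0],
    [0,0,0],
    [0,0,0],
    [0,0,0],
    [0,0,0]
  ],
  "angular": [
    [0,0,0],
    [0,0,0],
    [0,0,0],
    [0,0,0],
    [0,0,0],
    [0,0,0],
    [0,0,0],
    [0,0,0]
  ],
  "claw": [1,1,1,1,1,1,1,1]
}}

```text
time_s: 25.37
tcp_pos: [0.4614, 0.0677, 0.1985]
tcp_rot: [0.977, 0.213, -0.001, -0.0]
force: [0.2, 0.3, -1.5]
gripper_width: -0.0002
grip_force: 0.0
```

```bash
python3 - <<'E'
from ped import *
goto([.534,.101,.138],-1.143)
p=chk("scene"); cv2.imwrite("pics/end.png",cv2.resize(p["img"][110:360,200:540,::-1],None,fx=2.3,fy=2.3,interpolation=3))
ped(p); ped(chk("wrist"))
E
```

```text
t 25.3667 tcp [0.4614 0.0677 0.1985] yawY -1.142 F [ 0.2  0.3 -1.5] j6 [ 0.04 -0.22  1.89  0.    1.48  1.18]
shift now-axes [ 1.599 -0.002  1.209] rot [-0.0004  0.0007  0.0007] shift after-rot axes [ 1.597 -0.004  1.211]
scene lid top plane 321 [ 0.006  -0.0072  0.0951]
 enclosing ((0.5327987670898438, -0.08327458053827286), 0.05352245271205902)
pedal slope [-0.11950901  0.06911342]
wrist lid top plane 7164 [ 0.0052 -0.0044  0.0956]
 enclosing ((0.5320650935173035, -0.08367779105901718), 0.052782945334911346)
pedal slope [-0.44417668  0.08456232]
```

View pics/end.png

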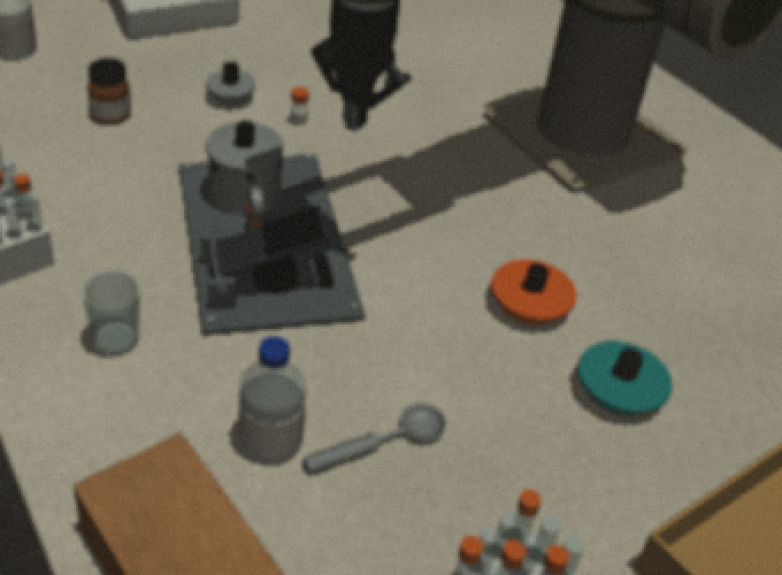

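The lid is home on the pot (crop pixel 245,150), the pedal is up (290,235), the other objects look unmoved and the arm is clear.

```bash
python3 -c "
from cell import env
print(env.finish_job())"
```

```text
the job is handed in; nothing more can be done
None
```

The grey lid is pressed home on the pot, flush and level by camera; the pedal was held on its stop twice for about 1.3 s each and came fully up both times, the other things look unmoved, and the job is handed in at about 25 s (no verdict was returned).

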